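# Vent the bell-drying cage, release both catches and hold its gate wide

## Robot

A 6-joint arm with a two-finger parallel gripper is mounted at the origin on the work surface. World frame = base frame: x ahead of the robot, y to its left, z up, the work surface at z = 0. Lengths are in mm, angles in rad, forces in N, time in s.
With the tool pointing down it reaches from about 275 to 750 mm from the base axis. Payload 10.2 kg.
Tool frame: the origin (TCP) lies at the very end of the fingers, on their centre line; the grasp point (between the pads) lies 19 mm behind it; z points along the fingers, y is the line along which they close (so a half turn about z gives the same grasp; the last joint's range is limited). The gripper opens to 85 mm and grips with 20 to 120 N. Pads are 22 mm wide; open, the fingers measure 114 mm over their backs; the gripper's body (76 mm by 85 mm) begins 54 mm behind the grasp point. The pads swing forward as they close: fully open they stand 13 mm farther back than shut.
Start: joints at [1.042, 0.313, 1.498, -0, 1.331, -0.223], TCP at [158.067, 500.645, 231.294] pointing down, gripper open.
Joint ranges: [-2.94, 2.94], [-0.97, 2.17], [0.19, 2.56], [-1.23, 4.37], [0.02, 3.11], [-2.88, 2.88]. Speed limits (rad/s): [2.39, 2.39, 3.01, 3.14, 3.14, 3.14].

## Interface

Orientations are given as a unit quaternion [w, x, y, z].
In Python, from rig import * gives the robot as it stands. The module is installed in compiled form; this text tells all that it offers.
- The arm moves only by the shell command python3 -m crank 'ROWS' [FORCE]. ROWS is JSON, a list that holds one entry, the list of rows, each a list of 7 numbers: the shift along the tool's x, y, z in units of 25 mm (1.0 is 25 mm), then the turn, a rotation vector about the tool's x, y, z in units of 8 degrees (1.0 is 8 degrees), then the finger opening in mm, from 0 to 85.4. A call has exactly 8 rows; each row shifts and turns the commanded pose from where the row before left it, along the tool's axes as they then stand; what a row does not reach is not made up. A row lasts 1/10 s, in which the tool goes at most 50 mm and 8.59 degrees, less where a joint would pass 70% of its speed; a pose out of reach is approached as far as the arm can. A call is refused whole if a number of a shift passes 1 or a number of a turn 1, either way. A call with a gripper value outside its range is refused whole. The fingers move at their own pace and stop on an object; FORCE is the grip in N (left out, the last holds). Time passes only in rows, so rows that do not move let the fingers close, or fill a call up. It gives the time, the measured TCP pose, the force, the opening and the grip force at its end, in the units of the state.
- sense(): the state, without advancing time (a new reading comes with each control period).
- capture(name): name is "scene" or "top" or "wrist"; returns the picture (480x640x3 uint8, blue, green, red); there is no depth.
- camera_model(name): a dict with "fx", "fy", "cx", "cy" (pixels), "world_from_camera" (4x4, takes a point from camera to world coordinates); the wrist camera has in their place "T_tool_cam" (4x4, takes a point from camera to tool coordinates, whose origin is the TCP and whose axes are the flange's). Camera axes: x right, y up, looking along -z (the intrinsics and any distortion apply to the point x, -y, -z); pixel columns grow to the right and rows downward; lengths in mm; the calibration is good to about 2 mm. The wrist camera is an equidistant fisheye: a pixel r from the principal point sees the ray r / f radians off the axis. A picture is of the moment at which its call begins: read the wrist's pose just before it. camera_model takes no time and is no camera call.
- finish_job(): hands the job in; it is judged then, once.
The state is a dict: "time_s": time; "joints": joint angles; "dq": joint speeds; "tau": joint torques, N m; "eef_pos": TCP position; "ee_rot": TCP orientation; "force": force on the tool from outside, world axes, zero at the start; "wrist_torque": the same for the moment, N m; "grip_width": opening from 0.0 (shut) to 1.0 (fully open); "grip_force": force on a finger pad.
Only numpy, scipy, OpenCV 4.12 (cv2) and the standard library are available. Lean on these libraries where they do the work, as an engineer would, in place of code of your own. Each camera call takes 0.05 s, during which the arm holds its last target. There are 200 camera calls.

## Task

Vent the drying cage by pressing its black plunger head right down to the stop, then squeeze the red catch until it is released and after it the yellow catch. Then swing the gate open past its detent to at least 70 degrees and keep hold of it there: the gate springs back, so finish while still holding it wide open, with both catches released. Leave the bells and everything else on the bench where they are.

Things in the scene. Friction and masses are not known exactly. Their poses are not given: they have to be found in the camera images.
- vent_top (a point): Centre of the top of the black mushroom head (42 mm across) of the spring vent plunger, which stands alone on a brass pedestal; at rest its top is 130 mm above the bench.
- vent (a joint): How far the vent plunger is pressed, m: 0 up, 0.015 at its stop. Straight down; 3 N to start, 9 N at the stop; it springs back up when let go.
- cage: Green bell-drying cage, fixed to the bench: base 290 x 230 mm, 20 mm thick, catch rail top at 125 mm, blue air vessel (top at 97 mm) beyond the hinge end. Origin on the bench under the middle of the gate's plane. Axes: x along the closed gate towards the hinge, y towards the side to which the gate opens, z up.
- red_catch: Red squeeze catch on the cage's rail behind the gate's top bar; red and yellow are alike and may swap places, 105 mm apart. Origin on the rail top, 125 mm above the bench. x along the closed gate to its hinge, y to the side it opens to. Two upright red tabs, 26 mm wide along x, tops at z 71 mm: fixed tab's outer face at y -34 mm, rocking tab's at y +8 mm: 42 mm over both.
- red_squeeze (a point): Where to centre the gripper on the red catch from above, closing along y: catch frame (0, -18, 58) mm, the middle of the tabs when fully squeezed, then about 32 mm over both. Fingertips 34 to 44 mm above the rail top. Axes as the catch's.
- red_tab (a joint): Rocking tab of the red catch, rad: 0 hooked, 0.42 at its stop. Squeezing the tabs together rocks it and lifts two steel hooks (10 mm wide, at x -30 and +30 mm, over the gate bar out to y 46 mm, tops at z 34 mm, rising up to 20 mm; the fingers go between them). From 0.25 the hooks clear the gate; over 0.30 counts as released. Takes about 5 N; stays where left.
- yellow_catch: Yellow squeeze catch on the cage's rail behind the gate's top bar; red and yellow are alike and may swap places, 105 mm apart. Origin on the rail top, 125 mm above the bench. x along the closed gate to its hinge, y to the side it opens to. Two upright yellow tabs, 26 mm wide along x, tops at z 71 mm: fixed tab's outer face at y -34 mm, rocking tab's at y +8 mm: 42 mm over both.
- yellow_squeeze (a point): Where to centre the gripper on the yellow catch from above, closing along y: catch frame (0, -18, 58) mm, the middle of the tabs when fully squeezed, then about 32 mm over both. Fingertips 34 to 44 mm above the rail top. Axes as the catch's.
- yellow_tab (a joint): Rocking tab of the yellow catch, rad: 0 hooked, 0.42 at its stop. Squeezing the tabs together rocks it and lifts two steel hooks (10 mm wide, at x -30 and +30 mm, over the gate bar out to y 46 mm, tops at z 34 mm, rising up to 20 mm; the fingers go between them). From 0.25 the hooks clear the gate; over 0.30 counts as released. Takes about 5 N; stays where left.
- gate_hinge (a point): Point on the gate's upright hinge axis at the height of the top of the gate's top bar (150 mm above the bench). Fixed; axes as the cage's.
- gate_knob (a point): Grip point of the orange round upright knob on the gate's free end, 238 mm from the hinge axis: post 18 mm in diameter, from the bar top at 150 mm to 205 mm above the bench; this point is on its axis at 180 mm. Turns with the gate: x points from the knob to the hinge. The gate is an aluminium frame with bars, 250 mm long, 12 mm thick, 36 to 150 mm above the bench.
- gate (a joint): Gate opening, rad: 0 closed, 1.45 at its stop. Seen from above it opens clockwise about the hinge, to the cage's +y side. A closing spring pulls it shut (about 1 N at the knob near closed, 2.3 N when wide); a ball detent near 0.6 (felt from 0.4 to 0.8, about 5 N at the knob) must be pushed through. Let go, it swings back to the detent at about 0.8 and does not stay wide.
- bell_a: Bystander, leave alone: small copper bell standing inside the cage, about 58 mm across, 63 mm tall with its loop; origin centre of its underside.
- bell_b: Bystander, leave alone: small brass bell standing inside the cage, about 58 mm across, 63 mm tall with its loop; origin centre of its underside.
- bell_c: Bystander, leave alone: larger copper bell on the bench, about 83 mm across, 92 mm tall; origin centre of its underside.
- hammer: Bystander, leave alone: hammer lying on the bench, about 280 mm long; origin on its underside.
- jar: Bystander, leave alone: closed glass jar with a brass lid, 68 mm across, 85 mm tall; origin centre of its underside.
- mug: Bystander, leave alone: blue mug, 80 mm across, 90 mm tall; origin centre of its underside.
- screwdriver: Bystander, leave alone: screwdriver lying on the bench, about 200 mm long; origin on its underside.

How it is judged:
By the outcome, as a careful person would: the job done as asked, in the order asked, and still so for the second after the job is handed in, while the arm keeps its last pose, push and grip.
It also fails if it takes over 72 s, if anything falls off the work surface, if the arm or the gripper's body presses on something with over 40 N, if the wrist force passes 120 N, or if a joint passes its speed limit or range.

## Working session

There is one attempt and no reset: what is moved stays moved. The work goes in short steps, Python scripts to look and compute and a shell command to move; the robot and the scene stay as the last step left them, time stands still between calls to the robot, and variables do not carry over. Pictures are saved under pics/ and viewed, at most 10 in all, crops included, and the job is handed in when it is done.

```bash
mkdir -p pics; python3 - <<'E'
from rig import *
import cv2,numpy as np
s=sense();print(s)
for n in("scene","top"):
    m=camera_model(n);print(n,{k:(np.round(v,3).tolist() if k!='name' else v) for k,v in m.items()})
    cv2.imwrite(f"pics/{n}0.png",capture(n))
E
```

```text
{'time_s': 0.0, 'joints': array([ 1.04162018e+00,  3.13442538e-01,  1.49843256e+00, -5.40136739e-06,
        1.33097601e+00, -2.23415625e-01]), 'dq': array([ 0.00138032, -0.00096612,  0.00032407, -0.00132234, -0.00036527,
        0.00051293]), 'tau': array([-3.69987738e-04, -4.12267756e+01, -2.59745711e+01, -1.76213730e-04,
        4.11465051e-03,  2.86581383e-05]), 'eef_pos': array([157.926134  , 500.42193259, 230.74059098]), 'ee_rot': array([-2.28787007e-04,  1.52284762e-01,  9.88336459e-01, -5.86163631e-04]), 'force': array([-0.2111913 , -0.03609343, -0.07344829]), 'wrist_torque': array([-0.05779578,  0.00651789,  0.05537117]), 'grip_force': 0.0, 'grip_width': 0.9999551666749102}
scene {'fx': 615.229, 'fy': 615.229, 'cx': 319.162, 'cy': 240.231, 'world_from_camera': [[-0.055, -0.698, 0.714, 1667.475], [0.998, -0.038, 0.04, 110.132], [-0.001, 0.715, 0.699, 1292.06], [0.0, 0.0, 0.0, 1.0]]}
top {'fx': 498.689, 'fy': 498.689, 'cx': 314.094, 'cy': 241.502, 'world_from_camera': [[0.009, 0.991, -0.131, 305.631], [-1.0, 0.011, 0.012, 55.883], [0.014, 0.131, 0.991, 1518.946], [0.0, 0.0, 0.0, 1.0]]}
```

View pics/top0.png

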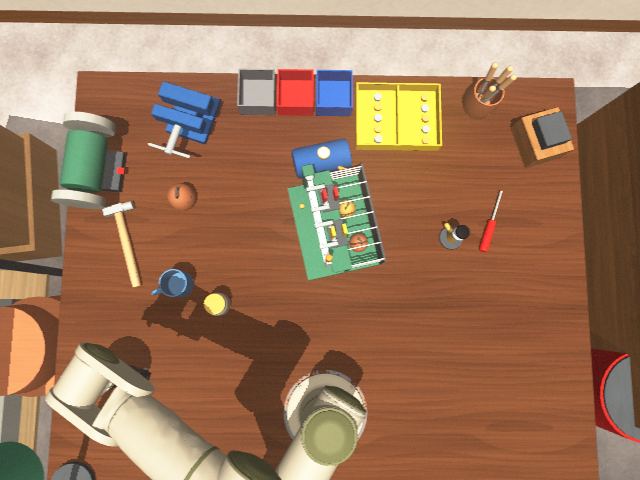

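View pics/scene0.png

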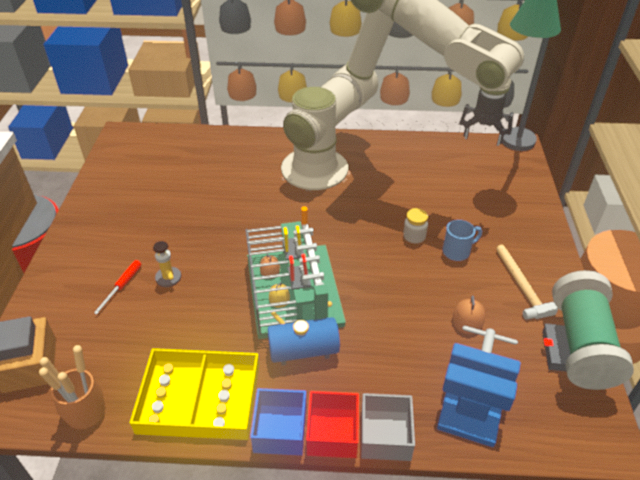

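The top view shows the cage at about (335,220), with the orange knob at (329,258), the red catch at (328,193), the yellow catch at (338,233), and the plunger at (461,233). The scene view shows the knob at (304,214) and the black head at (161,247). I'll zoom in on both to get exact pixels.

```bash
cat > h.py <<'E'
from rig import *
import cv2,numpy as np
def ray(n,u,v):
    m=camera_model(n);T=np.array(m["world_from_camera"])
    d=T[:3,:3]@np.array([(u-m["cx"])/m["fx"],-(v-m["cy"])/m["fy"],-1]);return T[:3,3],d/np.linalg.norm(d)
def onz(n,u,v,z):
    o,d=ray(n,u,v);return o+d*(z-o[2])/d[2]
def tri(a,b):
    (o1,d1),(o2,d2)=ray("top",*a),ray("scene",*b)
    t=np.linalg.lstsq(np.c_[d1,-d2],o2-o1,rcond=None)[0]
    p,q=o1+d1*t[0],o2+d2*t[1];return (p+q)/2,np.linalg.norm(p-q)
def blobs(im,lo,hi,roi,amin=6):
    x0,y0,x1,y1=roi;h=cv2.cvtColor(im[y0:y1,x0:x1],cv2.COLOR_BGR2HSV)
    n,_,st,c=cv2.connectedComponentsWithStats(cv2.inRange(h,lo,hi))
    return [(c[i]+[x0,y0]).round(1).tolist()+(st[i]+[x0,y0,0,0,0]).tolist() for i in range(1,n) if st[i,4]>=amin]
E
python3 - <<'E'
from h import *
R={"top":(285,150,395,285),"scene":(235,200,350,340)}
V={"top":(435,215,480,255),"scene":(145,232,185,290)}
C={"red":((0,190,120),(4,255,255)),"red2":((175,190,120),(180,255,255)),"orange":((6,200,180),(17,255,255)),"yellow":((24,180,150),(34,255,255))}
rows=[]
for n in R:
    im=cv2.imread(f"pics/{n}0.png")
    for c,(lo,hi) in C.items(): print(n,c,blobs(im,lo,hi,R[n]))
    print(n,"black",blobs(im,(0,0,0),(180,255,60),V[n]))
    x0,y0,x1,y1=R[n];a=cv2.resize(im[y0:y1,x0:x1],None,fx=3.4,fy=3.4,interpolation=cv2.INTER_CUBIC)
    x0,y0,x1,y1=V[n];b=cv2.resize(im[y0:y1,x0:x1],None,fx=3,fy=3,interpolation=cv2.INTER_CUBIC)
    k=np.zeros((480,400,3),np.uint8);k[:a.shape[0],:a.shape[1]]=a;
    rows.append((k,b))
w=np.zeros((600,800,3),np.uint8)
w[:480,:400]=rows[0][0];w[:480,400:]=rows[1][0]
b=rows[0][1];w[480:480+b.shape[0],:b.shape[1]]=b[:120]
b=rows[1][1];w[480:600,400:400+b.shape[1]]=b[:120]
cv2.imwrite("pics/crop.png",w)
E
```

```text
top red []
top red2 []
top orange []
top yellow []
top black [[462.4, 231.1, 456, 225, 13, 14, 118]]
scene red [[303.2, 258.5, 302, 255, 3, 8, 13], [290.8, 259.8, 290, 257, 3, 7, 12]]
scene red2 []
scene orange [[303.5, 214.7, 303, 213, 2, 4, 6]]
scene yellow [[297.7, 231.2, 296, 226, 4, 13, 26], [285.5, 236.6, 284, 228, 4, 23, 42]]
scene black []
```

View pics/crop.png

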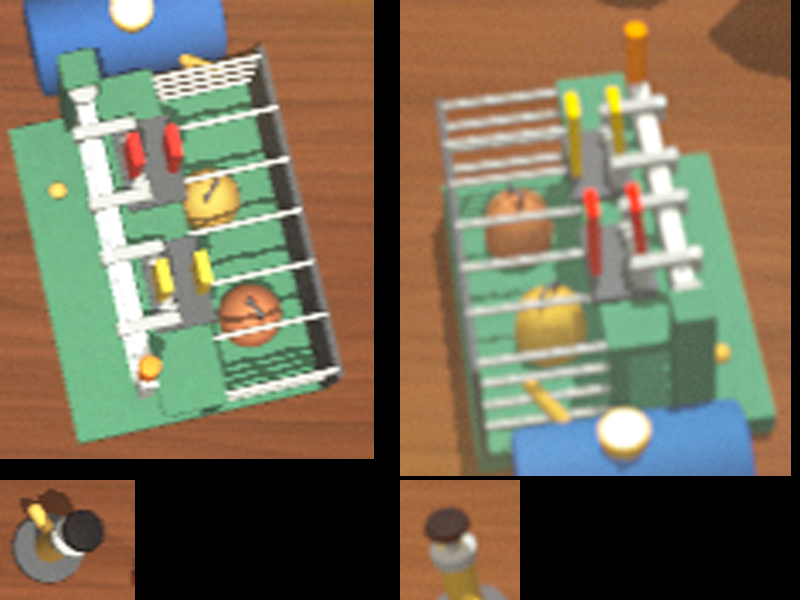

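The crop shows the knob top at (150,367) in the top view and (636,28) in the scene view. The red tabs are at x 133 and 173, y about 150 (top), and the yellow tabs at x 163 and 203, y about 275. The black head is at (84,531).

```bash
python3 - <<'E'
from h import *
f=lambda x,y,x0,y0,s=3.4:((x+.5)/s-.5+x0,(y+.5)/s-.5+y0)
T=lambda x,y:f(x,y,285,150);S=lambda x,y:f(x-400,y,235,200)
P=dict(knobtop=(T(151,363),S(636,28),205),redfix=(T(174,138),S(591,192),196),redrock=(T(134,145),S(634,187),196),
yelfix=(T(203,262),S(572,97),196),yelrock=(T(162,272),S(613,92),196),
vent=(f(84,531-480,435,215,3),f(47,523-480,145,232,3),130))
for k,(a,b,z) in P.items():
    p,e=tri(a,b);print(k,"tri",p.round(1),round(e,1),"top",onz("top",*a,z).round(1),"scene",onz("scene",*b,z).round(1))
for k,p in dict(bar_hingeend=(86,92),bar_knobend=(147,393)).items(): print(k,onz("top",*T(*p),150).round(1))
for k,p in dict(b1=(10,131),b2=(82,440),b3=(340,380),b4=(260,45)).items(): print(k,onz("top",*T(*p),20).round(1))
print(camera_model("wrist"))
E
```

```text
knobtop tri [4.400e+02 4.000e-01 2.082e+02] 1.5 top [440.4  -0.5 205. ] scene [436.3   0.8 205. ]
redfix tri [619.3 -18.  207.2] 0.7 top [622.  -18.3 196. ] scene [608.5 -19.7 196. ]
redrock tri [613.2  13.1 207.8] 1.7 top [615.9  13.6 196. ] scene [601.7  11.2 196. ]
yelfix tri [520.2 -41.2 207.2] 0.8 top [522.  -41.6 196. ] scene [508.4 -43.2 196. ]
yelrock tri [512.1  -9.9 206.3] 2.4 top [513.6  -9.2 196. ] scene [501.1 -12.3 196. ]
vent tri [ 522.8 -381.7  126.9] 1.3 top [ 522.4 -381.5  130. ] scene [ 526.  -379.7  130. ]
bar_hingeend [671.1  52.2 150. ]
bar_knobend [4.216e+02 3.000e-01 1.500e+02]
b1 [668.7 120.2  20. ]
b2 [390.4  52.2  20. ]
b3 [ 445.9 -176.6   20. ]
b4 [ 751.8 -106.4   20. ]
{'fx': 371.64829954431775, 'fy': 371.64829954431775, 'cx': 322.8542380072172, 'cy': 236.0376830929838, 'T_tool_cam': array([[ 6.54977833e-04,  9.45731606e-01,  3.24948150e-01,
         8.45306054e+01],
       [ 9.99999530e-01, -8.51787401e-04,  4.63411599e-04,
        -1.70276355e-01],
       [ 7.15049736e-04,  3.24947694e-01, -9.45731719e-01,
        -1.43093685e+02],
       [ 0.00000000e+00,  0.00000000e+00,  0.00000000e+00,
         1.00000000e+00]])}
```

```bash
python3 -m crank '[[[0,0,-0.7,0,0,-0.945,0],[0,0,-0.7,0,0,-0.945,0],[0,0,-0.7,0,0,-0.945,0],[0,0,-0.7,0,0,-0.945,0],[-0.18,-1,0,0,0,0,0],[-0.18,-1,0,0,0,0,0],[-0.18,-1,0,0,0,0,0],[-0.18,-1,0,0,0,0,0]]]' 60
python3 -m crank '[[[-0.18,-1,0,0,0,0,0],[-0.18,-1,0,0,0,0,0],[-0.18,-1,0,0,0,0,0],[-0.18,-1,0,0,0,0,0],[-0.18,-1,0,0,0,0,0],[-0.18,-1,0,0,0,0,0],[-0.18,-1,0,0,0,0,0],[-0.18,-1,0,0,0,0,0]]]'
python3 -m crank '[[[-0.18,-1,0,0,0,0,0],[-0.18,-1,0,0,0,0,0],[-0.18,-1,0,0,0,0,0],[-0.18,-1,0,0,0,0,0],[-0.18,-1,0,0,0,0,0],[-0.18,-1,0,0,0,0,0],[-0.18,-1,0,0,0,0,0],[-0.18,-1,0,0,0,0,0]]]'
```

```text
time_s: 0.9
eef_pos: [197.8, 406.0, 301.0]
ee_rot: [-0.0, -0.111, 0.994, -0.0]
force: [0.4, 0.4, 0.7]
grip_width: 0.003
grip_force: 0.0
time_s: 1.7
eef_pos: [276.9, 218.9, 301.1]
ee_rot: [-0.0, -0.111, 0.994, -0.0]
force: [-0.4, 0.1, -0.3]
grip_width: -0.002
grip_force: 0.0
time_s: 2.5
eef_pos: [356.1, 31.7, 301.2]
ee_rot: [-0.0, -0.111, 0.994, 0.0]
force: [0.6, 0.1, -1.2]
grip_width: 0.001
grip_force: 0.0
```

```bash
python3 - <<'E'
from h import *
s=sense();np.savez("w1.npz",p=s["eef_pos"],q=s["ee_rot"]);cv2.imwrite("pics/w1.png",capture("wrist"))
E
python3 -m crank '[[[-0.16,-1,0,0,0,0,0],[-0.16,-1,0,0,0,0,0],[-0.16,-1,0,0,0,0,0],[-0.16,-1,0,0,0,0,0],[-0.16,-1,0,0,0,0,0],[-0.16,-1,0,0,0,0,0],[-0.16,-1,0,0,0,0,0],[-0.16,-1,0,0,0,0,0]]]'
python3 -m crank '[[[-0.16,-1,0,0,0,0,0],[-0.16,-1,0,0,0,0,0],[-0.16,-1,0,0,0,0,0],[-0.16,-1,0,0,0,0,0],[-0.16,-1,0,0,0,0,0],[-0.16,-1,0,0,0,0,0],[-0.16,-1,0,0,0,0,0],[-0.16,-1,0,0,0,0,0]]]'
python3 -m crank '[[[-0.15,-0.8,1,0,0,0,0],[-0.15,-0.8,1,0,0,0,0],[0,0,1,0,0,0,0],[0,0,1,0,0,0,0],[0,0,0.5,0,0,0,0],[0,0,0,0,0,0,0],[0,0,0,0,0,0,0],[0,0,0,0,0,0,0]]]'
python3 - <<'E'
from h import *
s=sense();np.savez("w2.npz",p=s["eef_pos"],q=s["ee_rot"]);cv2.imwrite("pics/w2.png",capture("wrist"))
print(s["joints"])
E
```

```text
time_s: 3.35
eef_pos: [431.4, -156.3, 301.0]
ee_rot: [-0.0, -0.111, 0.994, 0.0]
force: [1.2, 0.6, 0.5]
grip_width: -0.003
grip_force: 0.0
time_s: 4.15
eef_pos: [506.7, -344.3, 300.8]
ee_rot: [-0.0, -0.111, 0.994, 0.0]
force: [-0.1, -0.6, -1.2]
grip_width: -0.0
grip_force: 0.0
time_s: 4.95
eef_pos: [523.0, -381.1, 190.4]
ee_rot: [0.001, -0.111, 0.994, -0.001]
force: [0.1, 0.6, 1.0]
grip_width: 0.0
grip_force: 0.0
[-8.10405972e-01  6.14765320e-01  1.14807486e+00 -6.44860312e-07
  1.37620815e+00 -2.60329575e+00]
```

View pics/w1.png

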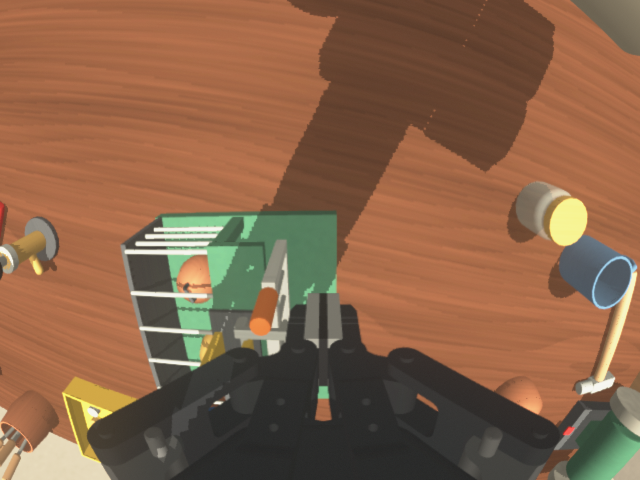

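View pics/w2.png

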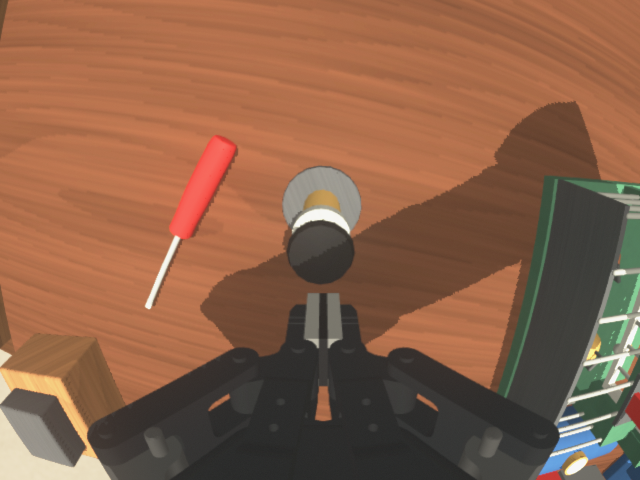

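W2 shows the vent head at (321,252), directly below the shut fingertips. W1 shows the knob top at (262,325), with the gate running parallel to tool x.

```bash
cat >> h.py <<'E'
from scipy.spatial.transform import Rotation as Ro
def wray(f,u,v):
    d=np.load(f);R=Ro.from_quat(np.roll(d["q"],-1)).as_matrix();m=camera_model("wrist");T=m["T_tool_cam"]
    a=np.array([u-m["cx"],v-m["cy"]])/m["fx"];r=np.linalg.norm(a)
    c=np.array([a[0]/r*np.sin(r),-a[1]/r*np.sin(r),-np.cos(r)])
    return d["p"]+R@T[:3,3],R@T[:3,:3]@c
def wz(f,u,v,z):
    o,d=wray(f,u,v);return o+d*(z-o[2])/d[2]
E
python3 - <<'E'
from h import *
print("vent",wz("w2.npz",321,252,130))
print("knob",wz("w1.npz",262,325,205))
print("base edge",wz("w1.npz",337,213,20),wz("w1.npz",338,280,20),wz("w1.npz",164,214,20))
E
```

```text
vent [ 518.6454565 -383.1665289  130.       ]
knob [434.14872646   1.77443543 205.        ]
base edge [383.77719012  55.25694655  20.        ] [468.70516659  76.94095649  20.        ] [ 431.14261449 -156.50887564   20.        ]
```

```bash
python3 -m crank '[[[0.08,0,1,0,0,0,0],[0,0,1,0,0,0,0],[0,0,0.4,0,0,0,0],[0,0,0.2,0,0,0,0],[0,0,0.2,0,0,0,0],[0,0,0.2,0,0,0,0],[0,0,0.1,0,0,0,0],[0,0,0,0,0,0,0]]]'
```

```text
time_s: 5.8
eef_pos: [521.0, -381.5, 114.6]
ee_rot: [0.001, -0.111, 0.994, -0.001]
force: [-6.0, 4.7, 12.5]
grip_width: -0.001
grip_force: 6.8
```

```bash
python3 -m crank '[[[0,0,0.06,0,0,0,0],[0,0,0.06,0,0,0,0],[0,0,0,0,0,0,0],[0,0,0,0,0,0,0],[0,0,0,0,0,0,0],[0,0,0,0,0,0,0],[0,0,0,0,0,0,0],[0,0,0,0,0,0,0]]]'
```

```text
time_s: 6.6
eef_pos: [521.2, -381.8, 114.3]
ee_rot: [0.001, -0.111, 0.994, -0.002]
force: [-11.6, 9.9, 29.1]
grip_width: 0.004
grip_force: 15.1
```

```bash
python3 -m crank '[[[0,0,-1,0,0,0,0],[0,0,-1,0,0,0,0],[0,0,-1,0,0,0,0],[0,0,-1,0,0,0,0],[0,0,-1,0,0,0,0],[0,0,-1,0,0,0,0],[-0.48,1,-1,0,0,0,85],[-0.48,1,-0.2,0,0,0,85]]]'
python3 -m crank '[[[-0.48,1,0,0,0,0,85],[-0.48,1,0,0,0,0,85],[-0.48,1,0,0,0,0,85],[-0.48,1,0,0,0,0,85],[-0.48,1,0,0,0,0,85],[-0.48,1,0,0,0,0,85],[-0.48,1,0,0,0,0,85],[-0.48,1,0,0,0,0,85]]]'
python3 -m crank '[[[-0.48,1,0,0,0,0,85],[-0.48,1,0,0,0,0,85],[-0.48,1,0,0,0,0,85],[-0.48,1,0,0,0,0,85],[0,0,0,0,0,0,85],[0,0,0,0,0,0,85],[0,0,0,0,0,0,85],[0,0,0,0,0,0,85]]]'
python3 - <<'E'
from h import *
s=sense();np.savez("w3.npz",p=s["eef_pos"],q=s["ee_rot"]);cv2.imwrite("pics/w3.png",capture("wrist"))
print(s["joints"])
E
```

```text
time_s: 7.4
eef_pos: [533.7, -327.4, 292.8]
ee_rot: [0.003, -0.11, 0.994, -0.003]
force: [0.1, 0.2, -0.3]
grip_width: 0.33
grip_force: 0.0
time_s: 8.2
eef_pos: [583.1, -109.8, 289.8]
ee_rot: [0.001, -0.111, 0.994, -0.001]
force: [0.7, -0.7, -0.1]
grip_width: 0.992
grip_force: 0.0
time_s: 9.0
eef_pos: [607.4, -3.7, 288.6]
ee_rot: [0.0, -0.11, 0.994, -0.0]
force: [-0.0, 0.2, -0.4]
grip_width: 0.995
grip_force: 0.0
[-1.98742577e-01  4.72020257e-01  1.12220440e+00 -1.26360276e-04
  1.54682973e+00 -1.99031237e+00]
```

View pics/w3.png

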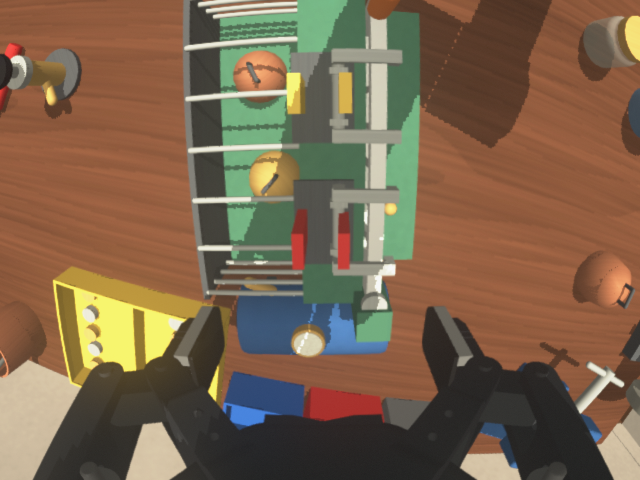

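W3 is a clear view. The red tabs are at (298,240) and (344,240), the yellow tabs at (294,93) and (345,92), and all the hooks are visible. I'll enlarge it to find the tab top faces.

```bash
python3 - <<'E'
from h import *
im=cv2.imread("pics/w3.png")
a=cv2.resize(im[195:285,275:365],None,fx=6,fy=6,interpolation=cv2.INTER_NEAREST)
b=cv2.resize(im[60:124,275:375],None,fx=2.5,fy=2.5,interpolation=cv2.INTER_NEAREST)
w=np.zeros((540,800,3),np.uint8);w[:,:540]=a;w[:160,545:795]=b
cv2.imwrite("pics/w3c.png",w)
E
```

```text
(no output)
```

View pics/w3c.png

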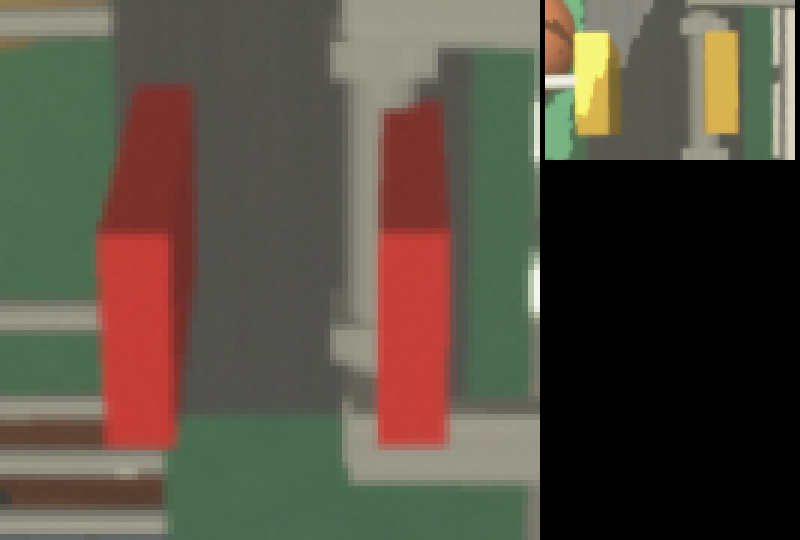

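In the crop, the red tab tops span columns 291.8–349.8 with their centre at row 251.6. The yellow tops span columns 287–352.6 with their centre at row 93.

```bash
python3 - <<'E'
from h import *
d=np.load("w3.npz");print(d["p"],d["q"])
R=Ro.from_quat(np.roll(d["q"],-1)).as_matrix()
for n,a,b in(("red",(291.3,251.1),(349.3,251.1)),("yel",(286.6,92.8),(352.2,92.8))):
    A,B=wz("w3.npz",*a,196),wz("w3.npz",*b,196);u=(B-A)/np.linalg.norm(B-A)
    sq=A+u*16;sq[2]=183;dd=R.T@(sq-d["p"])
    print(n,A,B,"w",np.linalg.norm(B-A),"yaw",np.degrees(np.arctan2(u[1],u[0])),"sq",sq,"tool units",dd/25)
o=wz("w3.npz",382,5,205);print(o)
E
```

```text
[607.39680489  -3.72812725 288.60578485] [ 2.37159592e-04 -1.10164171e-01  9.93913366e-01 -1.42046473e-04]
red [619.20837726 -23.04256894 196.        ] [610.50603898  15.53378643 196.        ] w 39.545744208395845 yaw 102.71241126812554 sq [615.68745699  -7.43477857 183.        ] tool units [-0.2892491  -0.21587566  4.22443158]
yel [517.0182249  -47.07614146 196.        ] [508.16734271  -7.31085257 196.        ] w 40.73838872154406 yaw 102.54823665241491 sq [513.54204139 -31.45832637 183.        ] tool units [ 3.90782907 -0.25875167  4.22259865]
[449.73727859  -2.67614726 205.        ]
```

```bash
python3 -m crank '[[[-0.14,-0.12,0.84,0,0,0,85],[-0.14,-0.12,0.84,0,0,0,85],[0,0,0.84,0,0,0,85],[0,0,0.84,0,0,0,85],[0,0,0.84,0,0,0,70],[0,0,0.82,0,0,0,70],[0,0,0,0,0,0,60],[0,0,0,0,0,0,50]]]' 25
python3 -m crank '[[[0,0,0,0,0,0,45],[0,0,0,0,0,0,40],[0,0,0,0,0,0,35],[0,0,0,0,0,0,30],[0,0,0,0,0,0,28],[0,0,0,0,0,0,28],[0,0,0,0,0,0,28],[0,0,0,0,0,0,28]]]'
```

```text
time_s: 9.85
eef_pos: [615.8, -7.5, 163.5]
ee_rot: [0.0, -0.111, 0.994, -0.0]
force: [-1.0, 0.3, 0.8]
grip_width: 0.59
grip_force: 0.0
time_s: 10.65
eef_pos: [616.5, -8.2, 165.3]
ee_rot: [0.002, -0.111, 0.994, -0.001]
force: [-1.3, -4.1, 6.9]
grip_width: 0.354
grip_force: 25.0
```

```bash
python3 -m crank '[[[0,0,0,0,0,0,45],[0,0,0,0,0,0,60],[0,0,0,0,0,0,85],[0,0,-1,0,0,0,85],[0,0,-1,0,0,0,85],[0,0,-1,0,0,0,85],[0,0,-1,0,0,0,85],[0,0,-1,0,0,0,85]]]'
python3 - <<'E'
from h import *
s=sense();np.savez("w4.npz",p=s["eef_pos"],q=s["ee_rot"]);im=capture("wrist")
print(s["eef_pos"])
a=cv2.resize(im[40:300,190:430],None,fx=2.3,fy=2.3,interpolation=cv2.INTER_CUBIC);cv2.imwrite("pics/w4.png",a)
E
```

```text
time_s: 11.45
eef_pos: [615.5, -7.0, 288.8]
ee_rot: [-0.0, -0.111, 0.994, -0.0]
force: [0.7, 0.5, 0.2]
grip_width: 0.996
grip_force: 0.0
[615.47874058  -7.0173312  288.84577308]
```

View pics/w4.png

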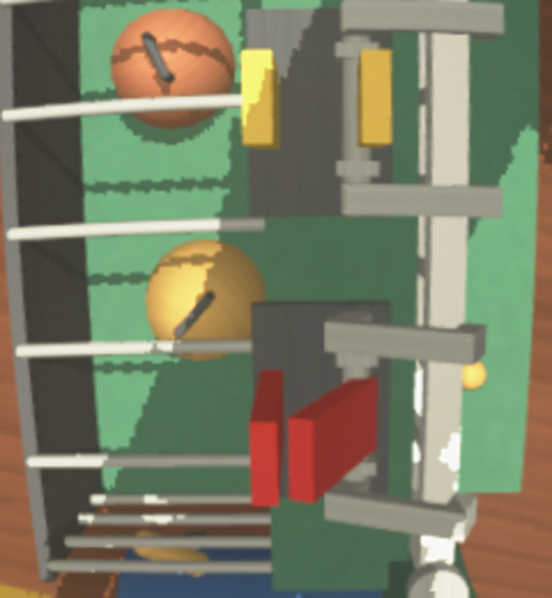

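The picture shows the red rocking tab tilted fully in, at (330,440), with its hooks lifted. Next is the yellow catch.

```bash
python3 -m crank '[[[0.84,0,0,0,0,0,85],[0.84,0,0,0,0,0,85],[0.84,0,0,0,0,0,85],[0.84,0,0,0,0,0,85],[0.84,0,0.42,0,0,0,85],[0,0,0.9,0,0,0,85],[0,0,0.9,0,0,0,85],[0,0,0,0,0,0,85]]]'
python3 -m crank '[[[0,0,0.9,0,0,0,85],[0,0,0.9,0,0,0,85],[0,0,0.8,0,0,0,70],[0,0,0.2,0,0,0,60],[0,0,0,0,0,0,50],[0,0,0,0,0,0,45],[0,0,0,0,0,0,40],[0,0,0,0,0,0,35]]]'
python3 -m crank '[[[0,0,0,0,0,0,30],[0,0,0,0,0,0,28],[0,0,0,0,0,0,28],[0,0,0,0,0,0,28],[0,0,0,0,0,0,28],[0,0,0,0,0,0,28],[0,0,0,0,0,0,28],[0,0,0,0,0,0,28]]]'
python3 -m crank '[[[0,0,0,0,0,0,45],[0,0,0,0,0,0,60],[0,0,0,0,0,0,85],[0,0,-1,0,0,0,85],[0,0,-1,0,0,0,85],[0,0,-1,0,0,0,85],[0,0,-1,0,0,0,85],[0,0,-1,0,0,0,85]]]'
python3 - <<'E'
from h import *
s=sense();np.savez("w5.npz",p=s["eef_pos"],q=s["ee_rot"]);im=capture("wrist")
print(s["eef_pos"])
cv2.imwrite("pics/w5.png",im)
E
```

```text
time_s: 12.3
eef_pos: [512.0, -29.9, 230.0]
ee_rot: [-0.002, -0.111, 0.994, 0.001]
force: [-0.1, 0.4, 0.2]
grip_width: 0.995
grip_force: 0.0
time_s: 13.1
eef_pos: [513.8, -29.8, 164.2]
ee_rot: [0.001, -0.111, 0.994, -0.0]
force: [-1.8, 4.8, 5.3]
grip_width: 0.416
grip_force: 3.3
time_s: 13.9
eef_pos: [514.3, -31.9, 164.6]
ee_rot: [0.002, -0.111, 0.994, -0.002]
force: [-1.8, -7.9, 6.6]
grip_width: 0.357
grip_force: 25.0
time_s: 14.7
eef_pos: [513.0, -30.0, 288.5]
ee_rot: [0.0, -0.111, 0.994, 0.0]
force: [0.2, 0.2, -0.1]
grip_width: 0.991
grip_force: 0.0
[513.04437753 -29.98627348 288.46175015]
```

View pics/w5.png

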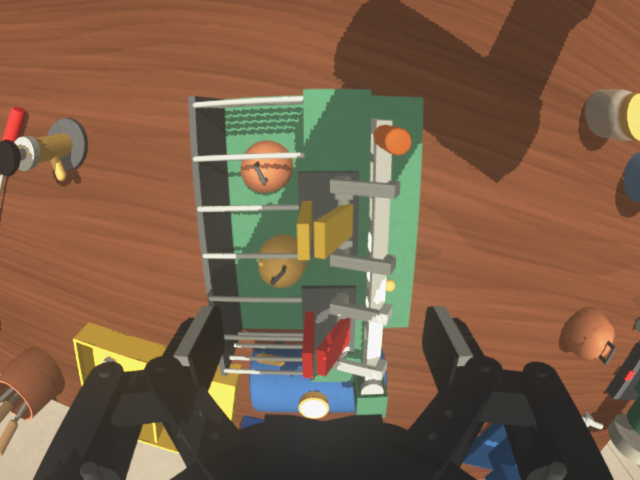

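Both catches are now rocked in with their hooks raised. The knob top is at (398,141). I'll turn that into a position and work out the gate arc in tool units.

```bash
python3 - <<'E'
from h import *
d=np.load("w5.npz")
R=Ro.from_quat(np.roll(d["q"],-1)).as_matrix()
k=wz("w5.npz",398.5,141,205);print(k)
for kk in (k,(k+[440,.2,205])/2):
    t=np.array([kk[0],kk[1],161]);print(t,R.T@(t-d["p"])/25)
print("hinge",wz("w5.npz",372,389,150), "pred",k+238*np.array([.9755,.22,0]))
for n,u in(("bar near hinge",(375,355)),("bar near knob",(383,160))):print(n,wz("w5.npz",*u,150))
# constant per-row step when tool turns with gate: 4.5 deg/row
for a in (4,5):
    t=np.radians(a);print(a,"deg: tool x,y per row /25:",238*(1-np.cos(t))/25,238*np.sin(t)/25, a/8)
E
```

```text
[4.36143739e+02 2.21964351e-01 2.05000000e+02]
[4.36143739e+02 2.21964351e-01 1.61000000e+02] [2.7346976  1.85678328 5.09805596]
[4.38071870e+02 2.10982176e-01 1.61000000e+02] [2.65956702 1.83935092 5.09806726]
hinge [672.71747708  57.05809096 150.        ] pred [668.31273941  52.58196435 205.        ]
bar near hinge [629.70670936  47.01412764 150.        ]
bar near knob [454.73311345   4.05790375 150.        ]
4 deg: tool x,y per row /25: 0.02319024152647364 0.6640816300440728 0.5
5 deg: tool x,y per row /25: 0.03622647416658241 0.8297226709577058 0.625
```

```bash
python3 -m crank '[[[0.9,0.62,0,0,0,0,85],[0.9,0.62,0,0,0,0,85],[0.9,0.61,0,0,0,0,85],[0,0,1,0,0,0,85],[0,0,1,0,0,0,85],[0,0,1,0,0,0,85],[0,0,1,0,0,0,85],[0,0,0.5,0,0,0,85]]]'
python3 -m crank '[[[0,0,0.6,0,0,0,85],[0,0,0,0,0,0,60],[0,0,0,0,0,0,40],[0,0,0,0,0,0,25],[0,0,0,0,0,0,15],[0,0,0,0,0,0,10],[0,0,0,0,0,0,10],[0,0,0,0,0,0,10]]]' 40
```

```text
time_s: 15.55
eef_pos: [436.3, 0.4, 173.0]
ee_rot: [-0.001, -0.111, 0.994, 0.0]
force: [1.1, 0.4, 1.0]
grip_width: 0.996
grip_force: 0.0
time_s: 16.35
eef_pos: [437.3, 0.1, 160.4]
ee_rot: [0.0, -0.111, 0.994, -0.0]
force: [-1.7, 1.4, 6.8]
grip_width: 0.198
grip_force: 38.9
```

```bash
python3 -m crank '[[[-0.023,0.664,0,0,0,0.5,10],[-0.023,0.664,0,0,0,0.5,10],[-0.023,0.664,0,0,0,0.5,10],[-0.023,0.664,0,0,0,0.5,10],[0,0,0,0,0,0,10],[0,0,0,0,0,0,10],[0,0,0,0,0,0,10],[0,0,0,0,0,0,10]]]' 60
python3 -m crank '[[[-0.023,0.664,0,0,0,0.5,10],[-0.023,0.664,0,0,0,0.5,10],[-0.023,0.664,0,0,0,0.5,10],[-0.023,0.664,0,0,0,0.5,10],[0,0,0,0,0,0,10],[0,0,0,0,0,0,10],[0,0,0,0,0,0,10],[0,0,0,0,0,0,10]]]'
```

```text
time_s: 17.15
eef_pos: [431.4, 66.1, 160.4]
ee_rot: [-0.0, 0.028, 1.0, -0.0]
force: [-6.0, -0.5, 8.8]
grip_width: 0.196
grip_force: 59.0
time_s: 17.95
eef_pos: [443.8, 131.2, 160.5]
ee_rot: [-0.001, 0.167, 0.986, -0.0]
force: [-10.1, -0.9, 11.3]
grip_width: 0.197
grip_force: 59.5
```

```bash
python3 -m crank '[[[-0.023,0.664,0,0,0,0.5,10],[-0.023,0.664,0,0,0,0.5,10],[-0.023,0.664,0,0,0,0.5,10],[-0.023,0.664,0,0,0,0.5,10],[-0.023,0.664,0,0,0,0.5,10],[-0.023,0.664,0,0,0,0.5,10],[0,0,0,0,0,0,10],[0,0,0,0,0,0,10]]]'
python3 -m crank '[[[-0.023,0.664,0,0,0,0.5,10],[-0.023,0.664,0,0,0,0.5,10],[-0.023,0.664,0,0,0,0.5,10],[-0.023,0.664,0,0,0,0.5,10],[-0.023,0.664,0,0,0,0.5,10],[-0.023,0.664,0,0,0,0.5,10],[0,0,0,0,0,0,10],[0,0,0,0,0,0,10]]]'
python3 - <<'E'
from h import *
p=sense()["eef_pos"];h=np.array([670,53]);v0=np.array([437,.2])-h;v=p[:2]-h
print(np.linalg.norm(v),np.degrees(np.arctan2(v0[1],v0[0])-np.arctan2(v[1],v[0]))%360)
cv2.imwrite("pics/end.png",np.vstack([cv2.resize(capture(n)[a:b,150:450],None,fx=2,fy=2) for n,a,b in(("top",130,280),("scene",200,350))]))
E
```

```text
time_s: 18.75
eef_pos: [495.3, 216.8, 160.4]
ee_rot: [-0.001, 0.368, 0.93, 0.0]
force: [-7.5, 4.7, 8.4]
grip_width: 0.195
grip_force: 59.3
time_s: 19.55
eef_pos: [576.9, 273.6, 160.5]
ee_rot: [-0.001, 0.554, 0.833, 0.001]
force: [-6.4, 6.7, 6.3]
grip_width: 0.197
grip_force: 59.1
239.4296072014705 79.87902363487035
```

View pics/end.png

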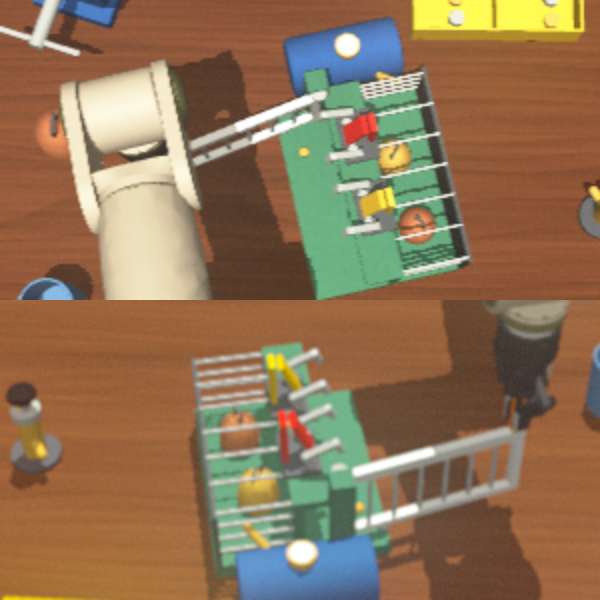

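The gate stands about 80° open with the gripper holding the knob, both catches are released, and the bells are where they were. I'm handing the job in.

```bash
python3 -c "
from rig import *
print(finish_job())"
```

```text
the job is handed in; nothing more can be done
None
```

Job handed in at about 20 s: I pressed the vent to its stop, released the red catch and then the yellow, and finished with the gripper holding the gate open at about 80°.

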